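# Feel for play in a conveyor idler wheel's bearing and take it up

### The job

Check the upright idler wheel for bearing play: take the top of its tyre and rock it sideways along its axle, first towards the bearing block and then away from it, leaning gently (about 8 N, never above 14 N) against each end of its play. Then push the bearing's upright take-up tab towards the block until it comes up firm (about 12 N, never above 18 N), and rock the wheel again the same two ways with the same lean to prove that the play is gone. Let go of everything, leaving the tab pushed in and the things lying about undisturbed.

Things in the scene. Friction and masses are not known exactly. Their poses are not given: they have to be found in the camera images.
- mount: the idler unit, bolted to the table (does not move). Aluminium base plate 210 x 200 x 12 mm. Its origin lies on the table right under the wheel's centre; z up; y along the axle, from the wheel towards the grey bearing block; x level in the wheel's plane, the way the take-up tab is pushed.
- wheel_center (a point): centre of the upright wheel, on the axle, 85 mm above the table. Wheel 140 mm across; round black rubber tyre 22 mm thick, its centre line a circle of 59 mm radius (so its top is best pinched about 144 mm above the table); thin aluminium disc; it can spin on the axle. An end cap reaches 50 mm to the unit's -y at axle height.
- block_top (a point): centre of the bearing block's flat top, 111 mm above the table; the grey steel block is 70 mm long (unit's x, -25 to 45 mm from the wheel's centre) and 46 mm wide (unit's y, 42 to 88 mm from the wheel's centre)
- tyre_top (a point): the topmost point of the tyre, 70 mm above the wheel's centre; it moves along the unit's y as the wheel rocks
- tab_top (a point): centre of the top face of the take-up tab: an upright steel plate 10 mm thick (unit's x), 28 mm wide (unit's y), top 131 mm above the table, its lower edge at 69 mm. With joints takeup and press at 0 it stands at x -75, y 80 mm in the unit's frame, in front of the block's open -x side. Push its -x face towards +x.
- rock (a joint): rocking of axle and wheel in the bearing, rad, about the unit's x through the wheel's centre; positive = top of the tyre towards the bearing block, 0 = upright. Nearly free within the play (0.03 to 0.11 rad each way at the start, different every time: 2 to 7 mm at the tyre's top), stopped hard at its ends; the play shrinks to nothing as the take-up comes home.
- flex (a joint): springy sideways lean of the wheel on its axle, rad, same axis and sign as rock; shows the sideways load on the tyre: 18 N m per rad, so 8 N at the tyre's top (59 to 70 mm from the axle) gives 0.026 to 0.031, 14 N gives 0.046 to 0.054. Near 0 while the wheel moves freely in its play.
- takeup (a joint): travel of the take-up slide with its wedge, m: 0 = fully out, up to 0.045 towards the unit's +x. Starts 0 to 8 mm in. Slides with about 5 N of friction and stays where it is left. It closes the play somewhere between 18 and 34 mm, different every time and not to be seen; there it comes up firm.
- press (a joint): compression of the stiff spring between tab and slide, m, 2.5 N per mm: shows the push on the tab (12 N = 0.0048, 18 N = 0.0072); the tab stands that much nearer to +x than the slide alone
- spare_bearing: a loose steel ball-bearing ring, 32 mm across and 10 mm thick, lying on the unit's base plate beside the wheel; bystander
- screwdriver: screwdriver lying on the table; bystander
- wrench: wrench lying on the table; bystander
- brush: wooden dusting brush lying on the table; bystander
- mug: white mug on the table; bystander
- spare_roller: black spare roller, 40 mm across and 70 mm tall, standing on end; bystander
- motor: small dark stepper motor about 50 mm long; bystander

How it is judged:
By the outcome, as a careful person would: the job done as asked, in the order asked, and still so for the second after the job is handed in, with the robot touching nothing.
It also fails if it takes over 72 s, if anything falls off the work surface, if the arm or the gripper's body presses on something with over 40 N, if the wrist force passes 120 N, or if a joint passes its speed limit or range.

### The arm

A 6-joint arm with a two-finger parallel gripper is mounted at the origin on the work surface. World frame = base frame: x ahead of the robot, y to its left, z up, the work surface at z = 0. Lengths are in mm, angles in rad, forces in N, time in s.
With the tool pointing down it reaches from about 275 to 1000 mm from the base axis. Payload 8.4 kg.
Tool frame: the origin (TCP) lies at the very end of the fingers, on their centre line; the grasp point (between the pads) lies 19 mm behind it (r.tcp_to_grasp is the distance from the TCP to the grasp point, in mm); z points along the fingers, y is the line along which they close (so a half turn about z gives the same grasp; the last joint's range is limited). The gripper opens to 85 mm and grips with 20 to 120 N. Pads are 22 mm wide; open, the fingers measure 114 mm over their backs; the gripper's body (76 mm by 85 mm) begins 54 mm behind the grasp point. The pads swing forward as they close: fully open they stand 13 mm farther back than shut.
Start: joints at [-1.175, 0.353, 1.633, -0, 1.155, -0.002], TCP at [242.118, -576.2, 231.281] pointing down, gripper open.
Joint ranges: [-2.63, 2.63], [-0.92, 2.1], [0.06, 2.66], [-1.3, 4.44], [0, 2.69], [-3.02, 3.02]. Speed limits (rad/s): [2.22, 2.22, 2.79, 3.14, 3.14, 3.14].

### API

Orientations are given as [roll, pitch, yaw] about the fixed x, y, z axes, in that order (R = Rz(yaw) Ry(pitch) Rx(roll)).
In Python, from rig import r gives the robot as it stands. The module is installed in compiled form; this text tells all that it offers.
- The arm moves only by the tool play_rows, never from a script. Its argument "rows" is a list of rows, each an object with "dp": the shift along the tool's x, y, z in units of 40 mm (1.0 is 40 mm), a list of three; "turn": the turn, a rotation vector about the tool's x, y, z in units of 6 degrees (1.0 is 6 degrees), a list of three; "fingers": the closure, from 0 (fully open) to 1 (shut). In form: [{"dp": [tx, ty, tz], "turn": [wx, wy, wz], "fingers": fingers}, ...]. A call has 1 to 5 rows; each row shifts and turns the commanded pose from where the row before left it, along the tool's axes as they then stand; what a row does not reach is not made up. A row lasts 1/12 s, in which the tool goes at most 41.7 mm and 7.16 degrees, less where a joint would pass 70% of its speed; a pose out of reach is approached as far as the arm can. A call is refused whole if a number of a shift passes 1 or a number of a turn 1, either way. A call with a gripper value outside its range is refused whole. The fingers move at their own pace and stop on an object; "force" is the grip in N (left out, the last holds). Time passes only in rows, so rows that do not move let the fingers close. It gives the time, the measured TCP pose, the force, the opening and the grip force at its end, in the units of the state.
- r.sense(): the state, without advancing time (a new reading comes with each control period).
- r.grab_frame(name): name is "scene" or "top" or "wrist"; returns a dict with "pixels" (400x640x3 uint8, red, green, blue), "fx", "fy", "cx", "cy" (pixels), "pose" (4x4, takes a point from camera to world coordinates). Camera axes: x right, y down, z forward; pixel columns grow to the right and rows downward; lengths in mm; the calibration is good to about 2 mm. A picture is of the moment at which its call begins. There is no depth.
- r.sign_off(): hands the job in; it is judged then, once.
The state is a dict: "clock": time; "qpos": joint angles; "qvel": joint speeds; "joint_efforts": joint torques, N m; "eef_pos": TCP position; "tcp_rot": TCP orientation; "contact_force": force on the tool from outside, world axes, zero at the start; "wrist_torque": the same for the moment, N m; "opening": opening from 0.0 (shut) to 1.0 (fully open); "grasp_force": force on a finger pad.
Only numpy, scipy, OpenCV 4.12 (cv2) and the standard library are available. Lean on these libraries where they do the work, as an engineer would, in place of code of your own. Each camera call takes 0.05 s, during which the arm holds its last target. There are 200 camera calls.

## Working session

There is one attempt and no reset: what is moved stays moved. The work goes in short steps, Python scripts to look and compute and a tool call to move; the robot and the scene stay as the last step left them, time stands still between calls to the robot, and variables do not carry over. Pictures are saved under pics/ and viewed, at most 10 in all, crops included, and the job is handed in when it is done.

Besides the shell and the picture viewer there is one more tool, called after "Emit:" as name(argument=value, ...), one argument or row to a line, values as JSON. play_rows: Moves the arm, as the interface text tells. Its arguments: {"type":"object","properties":{"rows":{"type":"array"},"force":{"type":"number"}},"required":["rows"]}

```bash
mkdir -p pics; cat > h.py <<'E'
import numpy as np, cv2
from rig import r
def grab(n,f):
    g=r.grab_frame(n); cv2.imwrite('pics/'+f,g['pixels'][:,:,::-1]); np.savez('pics/'+f+'.npz',**{k:g[k] for k in g}); return g
def ray(g,u,v):
    d=np.array([(u-g['cx'])/g['fx'],(v-g['cy'])/g['fy'],1.]); P=np.array(g['pose']); return P[:3,3],P[:3,:3]@d
def onz(g,u,v,z):
    o,d=ray(g,u,v); return o+d*(z-o[2])/d[2]
def proj(g,p):
    P=np.array(g['pose']); c=P[:3,:3].T@(np.array(p,float)-P[:3,3]); return g['cx']+g['fx']*c[0]/c[2], g['cy']+g['fy']*c[1]/c[2]
E
python3 - <<'E'
from h import *
for n in ('scene','top'):
    g=grab(n,n+'0.png'); print(n,g['fx'],np.round(g['pose'],3).tolist())
s=r.sense(); print(s)
E
```

```text
scene 458.9890638913992 [[-0.296, 0.521, -0.8, 1466.775], [0.955, 0.164, -0.247, 240.144], [0.002, -0.838, -0.546, 739.942], [0.0, 0.0, 0.0, 1.0]]
top 361.8232088773734 [[-0.011, -0.984, 0.176, 378.541], [-1.0, 0.007, -0.026, -36.725], [0.025, -0.176, -0.984, 1043.321], [0.0, 0.0, 0.0, 1.0]]
{'clock': 0.1, 'qpos': array([-1.17537904e+00,  3.53624569e-01,  1.63407332e+00,  2.58462909e-05,
        1.15521458e+00, -2.36395200e-03]), 'qvel': array([-0.00123375, -0.00256734, -0.00208989, -0.00062382,  0.0019838 ,
        0.00018132]), 'joint_efforts': array([-1.49760490e-03, -6.06360984e+01, -3.42820466e+01, -4.01354248e-05,
        4.06455685e-03, -3.07418236e-05]), 'eef_pos': array([ 241.96605386, -575.78066443,  230.6024312 ]), 'tcp_rot': array([-3.14027290e+00, -2.67524039e-05,  3.97770771e-01]), 'contact_force': array([-0.27388056, -0.07371303, -0.85690732]), 'wrist_torque': array([0.03438648, 0.04433174, 0.02301295]), 'grasp_force': 0.0, 'opening': 0.9994226602227178}
```

View pics/scene0.png

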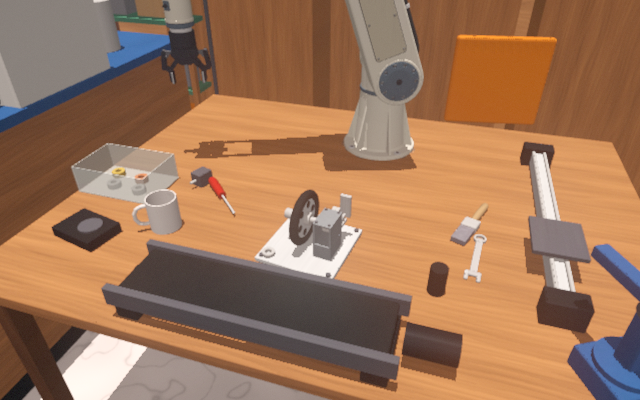

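View pics/top0.png

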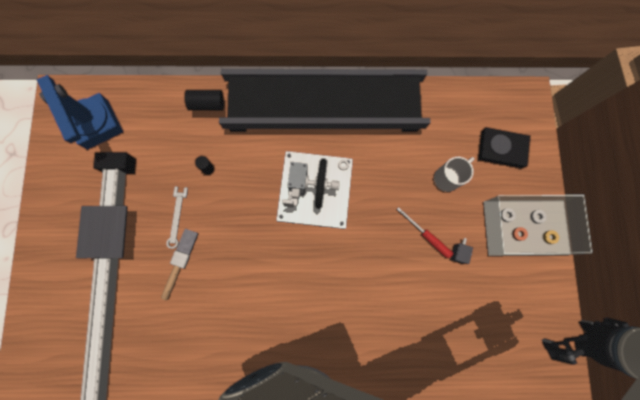

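```bash
python3 - <<'E'
from h import *
g=dict(np.load('pics/top0.png.npz')); im=g['pixels']
hsv=cv2.cvtColor(im,cv2.COLOR_RGB2HSV)
m=((hsv[...,2]>140)&(hsv[...,1]<60)).astype(np.uint8)
roi=np.zeros_like(m); roi[140:240,265:365]=1; m*=roi
m=cv2.morphologyEx(m,cv2.MORPH_OPEN,np.ones((3,3)))
c=np.vstack([x for x in cv2.findContours(m,0,1)[0] if cv2.contourArea(x)>40])
h=cv2.convexHull(c)
pts=np.array([onz(g,u,v,12)[:2] for u,v in h[:,0]],np.float32)
(c0,sz,a)=cv2.minAreaRect(pts); print('plate',c0,sz,a); print(cv2.boxPoints((c0,sz,a)))
# tyre: dark pixels
d=((hsv[...,2]<55)).astype(np.uint8); roi[:]=0; roi[150:215,308:335]=1; d*=roi
cs=max(cv2.findContours(d,0,1)[0],key=cv2.contourArea); print('tyre px',cv2.minAreaRect(cs))
t=im[140:240,265:365][:,:,::-1]; t=cv2.resize(t,None,fx=6,fy=6,interpolation=cv2.INTER_CUBIC)
g=dict(np.load('pics/scene0.png.npz'));s=g['pixels'][180:290,250:375][:,:,::-1]; s=cv2.resize(s,None,fx=6,fy=6,interpolation=cv2.INTER_CUBIC)
cv2.imwrite('pics/t1.png',t);cv2.imwrite('pics/s1.png',s[:600,:])
E
```

```text
plate (614.6209106445312, -51.02508544921875) (201.7781524658203, 211.47927856445312) 83.16301727294922
[[ 497.6229   -138.60896 ]
 [ 707.5983   -163.78448 ]
 [ 731.6189     36.558792]
 [ 521.6435     61.734314]]
tyre px ((320.3353576660156, 183.48171997070312), (6.736323833465576, 47.485565185546875), 6.34019136428833)
```

View pics/t1.png

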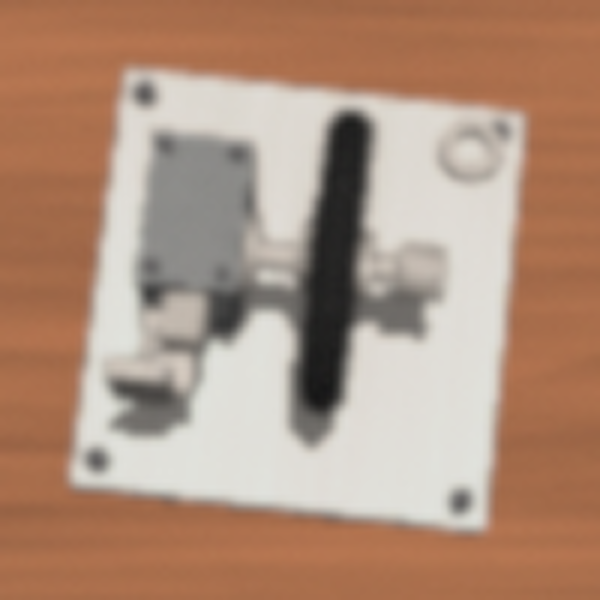

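View pics/s1.png

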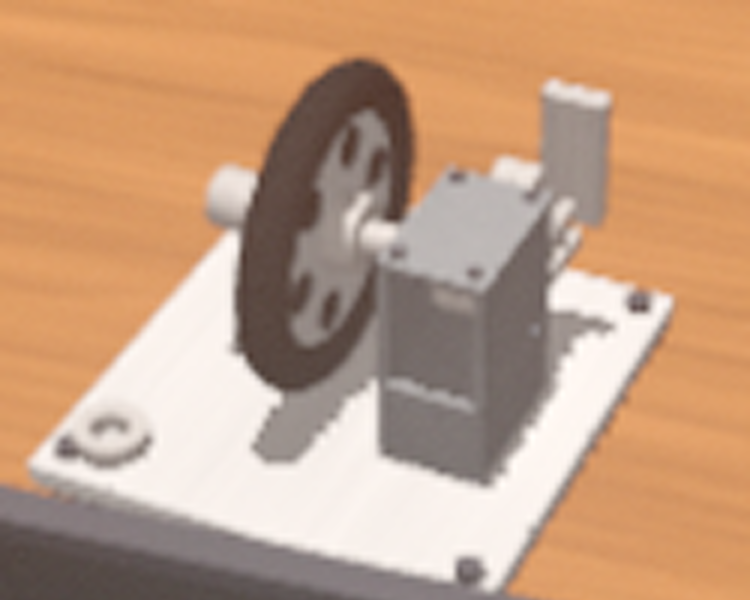

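The top view shows the block's top centred near (298,175), the tyre near (320,183) and the tab's top near (289,202). The unit's axes lie almost along the world's, with a yaw of about -6.8°, and both the wheel and the tab are clear from above.

```bash
python3 - <<'E'
from h import *
g=dict(np.load('pics/top0.png.npz')); im=g['pixels']
s=dict(np.load('pics/scene0.png.npz'))
a=np.radians(-6.84); R=np.array([[np.cos(a),-np.sin(a)],[np.sin(a),np.cos(a)]])
def loc(p,o): return R.T@(np.array(p)[:2]-o)
# block top, from corners and crops
T=lambda u,v:(u/6+265-.4,v/6+140-.4); S=lambda u,v:(u/6+250-.4,v/6+180-.4)
b=np.mean([onz(g,*T(u,v),111) for u,v in ((152,133),(256,141),(241,296),(138,287))],0)
b2=np.mean([onz(s,*S(u,v),111) for u,v in ((453,165),(552,195),(487,285),(382,258))],0)
oT=b[:2]-R@[10,65]; oS=b2[:2]-R@[10,65]; print('origin from block top/scene',oT,oS)
w=onz(g,320.3,183.5,85); print('wheel',w)
o=(oT+oS)/2; print('o',o)
print('tab local top',loc(onz(g,*T(150,369),131),o),'scene',loc(onz(s,*S(577,93),131),o))
print('plate c local',loc((614.6,-51),o))
for n,u,v in(('tyretop scene',365,60),): print(n,loc(onz(s,*S(u,v),155),o))
# tyre mid-line near top in top image
for p in ((0,0,154),): 
  q=R@[p[0],p[1]]+o; print(proj(g,[*q,p[2]]),proj(s,[*q,p[2]]))
print('dist world target', R@[0,0]+o-[242,-576])
E
```

```text
origin from block top/scene [612.02243355 -67.33799285] [612.49160919 -62.86654786]
wheel [613.17663706 -65.33354104  85.        ]
o [612.25702137 -65.10227035]
tab local top [-65.48519627  73.13055558] scene [-65.86681535  81.9781265 ]
plate c local [ 0.64676237 14.28094102]
tyretop scene [-19.06182122   9.43526219]
(np.float64(320.9489369794694), np.float64(177.3620662745854)) (np.float64(303.36507394578746), np.float64(193.03895371518723))
dist world target [370.25702137 510.89772965]
```

Emit:
play_rows(
  rows=[
    {"dp":[0.843,-0.512,0],"turn":[0,0,0],"fingers":0},
    {"dp":[0.843,-0.512,0],"turn":[0,0,0],"fingers":0},
    {"dp":[0.843,-0.512,0],"turn":[0,0,0],"fingers":0},
    {"dp":[0.843,-0.512,0],"turn":[0,0,0],"fingers":0},
    {"dp":[0.843,-0.512,0],"turn":[0,0,0],"fingers":0},
  ],
  force=25,
)

```text
clock: 0.52
eef_pos: [358.4, -414.8, 231.0]
tcp_rot: [-3.141, 0.0, 0.397]
contact_force: [0.9, -0.2, -0.8]
opening: 0.999
grasp_force: 0.0
```

Emit:
play_rows(
  rows=[
    {"dp":[0.843,-0.512,0],"turn":[0,0,0],"fingers":0},
    {"dp":[0.843,-0.512,0],"turn":[0,0,0],"fingers":0},
    {"dp":[0.843,-0.512,0],"turn":[0,0,0],"fingers":0},
    {"dp":[0.843,-0.512,0],"turn":[0,0,0],"fingers":0},
    {"dp":[0.843,-0.512,0],"turn":[0,0,0],"fingers":0},
  ],
)

```text
clock: 0.93
eef_pos: [474.2, -254.9, 231.1]
tcp_rot: [-3.141, 0.0, 0.398]
contact_force: [0.5, -0.9, 0.3]
opening: 0.998
grasp_force: 0.0
```

Emit:
play_rows(
  rows=[
    {"dp":[0.843,-0.512,0],"turn":[0,0,0],"fingers":0},
    {"dp":[0.843,-0.512,0],"turn":[0,0,0],"fingers":0},
    {"dp":[0.843,-0.512,0],"turn":[0,0,0],"fingers":0},
    {"dp":[0.843,-0.512,0],"turn":[0,0,0],"fingers":0},
    {"dp":[0.843,-0.512,0],"turn":[0,0,0],"fingers":0},
  ],
)

```text
clock: 1.35
eef_pos: [590.1, -95.1, 231.0]
tcp_rot: [-3.141, 0.0, 0.398]
contact_force: [1.8, 0.3, 0.3]
opening: 0.994
grasp_force: 0.0
```

Emit:
play_rows(
  rows=[
    {"dp":[0,0,0],"turn":[0,0,0.99],"fingers":0},
    {"dp":[0,0,0],"turn":[0,0,0.99],"fingers":0},
    {"dp":[0,0,0],"turn":[0,0,0.99],"fingers":0},
    {"dp":[0,0,0],"turn":[0,0,0.99],"fingers":0},
    {"dp":[0,0,0],"turn":[0,0,0.99],"fingers":0},
  ],
)

```text
clock: 1.77
eef_pos: [589.2, -96.8, 230.8]
tcp_rot: [-3.142, 0.001, -0.125]
contact_force: [0.3, -0.2, -0.7]
opening: 0.996
grasp_force: 0.0
```

Emit:
play_rows(
  rows=[
    {"dp":[0,0,0],"turn":[0,0,0],"fingers":0},
    {"dp":[0,0,0],"turn":[0,0,0],"fingers":0},
    {"dp":[0,0,0],"turn":[0,0,0],"fingers":0},
  ],
)

```text
clock: 2.02
eef_pos: [589.3, -97.0, 231.1]
tcp_rot: [-3.142, 0.0, -0.117]
contact_force: [-0.0, -0.7, 0.2]
opening: 1.0
grasp_force: 0.0
```

Emit:
play_rows(
  rows=[
    {"dp":[0.24,-0.43,0],"turn":[0,0,0],"fingers":0},
    {"dp":[0.24,-0.43,0.2],"turn":[0,0,0],"fingers":0},
    {"dp":[0,0,0.3],"turn":[0,0,0],"fingers":0},
    {"dp":[0,0,0],"turn":[0,0,0],"fingers":0},
    {"dp":[0,0,0],"turn":[0,0,0],"fingers":0},
  ],
)

```text
clock: 2.43
eef_pos: [611.6, -65.4, 210.3]
tcp_rot: [3.141, 0.003, -0.119]
contact_force: [-0.4, -1.0, 0.2]
opening: 0.999
grasp_force: 0.0
```

```bash
python3 - <<'E'
from h import *
g=grab('wrist','w0.png'); print(g['fx'],np.round(g['pose'],3).tolist())
print(r.sense()['eef_pos'])
a=-.119;R=np.array([[np.cos(a),-np.sin(a)],[np.sin(a),np.cos(a)]])
for n,p in (('tyretop',(0,0,155)),('tab',(-67,80,131)),('b1',(-25,42,111)),('b2',(45,88,111))):
    print(n,np.round(proj(g,[*(R@p[:2]+[612.5,-65.3]),p[2]])))
E
```

```text
284.57305802581294 [[-0.119, -0.938, -0.326, 695.163], [-0.993, 0.112, 0.038, -75.05], [0.001, 0.329, -0.944, 352.961], [0.0, 0.0, 0.0, 1.0]]
[611.94557978 -65.64843109 210.98116603]
tyretop [320. 212.]
tab [232. 270.]
b1 [275. 219.]
b2 [216. 143.]
```

View pics/w0.png

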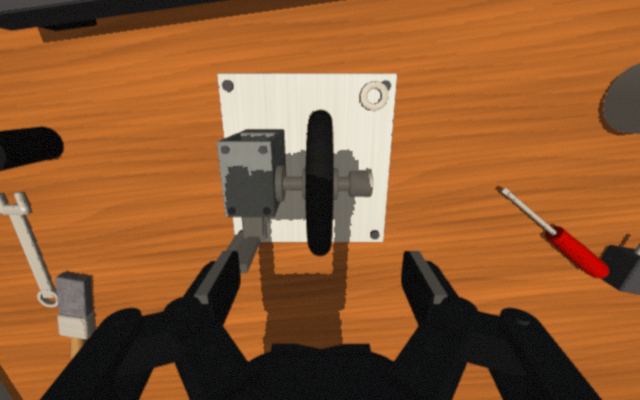

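The wrist view confirms the fit. The block corners are at (271,216) and (219,142), where I predicted them, and the tyre is centred between the fingers at column 319. I'll go down and pinch.

Emit:
play_rows(
  rows=[
    {"dp":[0,0,0.7],"turn":[0,0,0],"fingers":0},
    {"dp":[0,0,0.7],"turn":[0,0,0],"fingers":0},
    {"dp":[0,0,0.75],"turn":[0,0,0],"fingers":0},
    {"dp":[0,0,0],"turn":[0,0,0],"fingers":0.4},
    {"dp":[0,0,0],"turn":[0,0,0],"fingers":0.5},
  ],
)

```text
clock: 2.9
eef_pos: [611.5, -65.7, 124.8]
tcp_rot: [3.141, 0.003, -0.121]
contact_force: [0.7, 0.2, 1.1]
opening: 0.749
grasp_force: 0.0
```

Emit:
play_rows(
  rows=[
    {"dp":[0,0,0],"turn":[0,0,0],"fingers":0.55},
    {"dp":[0,0,0],"turn":[0,0,0],"fingers":0.6},
    {"dp":[0,0,0],"turn":[0,0,0],"fingers":0.6},
    {"dp":[0,0,0],"turn":[0,0,0],"fingers":0.6},
  ],
)

```text
clock: 3.23
eef_pos: [613.5, -65.4, 126.8]
tcp_rot: [-3.142, -0.002, -0.121]
contact_force: [0.1, 0.4, -0.5]
opening: 0.4
grasp_force: 0.0
```

Emit:
play_rows(
  rows=[
    {"dp":[0,0,0],"turn":[0,0,0],"fingers":0.7},
    {"dp":[0,0,0],"turn":[0,0,0],"fingers":0.76},
    {"dp":[0,0,0],"turn":[0,0,0],"fingers":0.8},
    {"dp":[0,0,0],"turn":[0,0,0],"fingers":0.8},
    {"dp":[0,0,0],"turn":[0,0,0],"fingers":0.8},
  ],
  force=20,
)

```text
clock: 3.65
eef_pos: [613.2, -65.2, 126.1]
tcp_rot: [-3.141, -0.001, -0.121]
contact_force: [-0.2, 0.3, 6.0]
opening: 0.25
grasp_force: 19.5
```

Emit:
play_rows(
  rows=[
    {"dp":[0,0,0],"turn":[0,0,0],"fingers":0.8},
    {"dp":[0,0,0],"turn":[0,0,0],"fingers":0.8},
    {"dp":[0,0,0],"turn":[0,0,0],"fingers":0.8},
  ],
)

```text
clock: 3.9
eef_pos: [613.2, -65.1, 126.1]
tcp_rot: [-3.141, -0.001, -0.12]
contact_force: [-0.9, 0.2, 6.7]
opening: 0.249
grasp_force: 19.5
```

Emit:
play_rows(
  rows=[
    {"dp":[0,-0.0125,0],"turn":[0,0,0],"fingers":0.8},
    {"dp":[0,-0.0125,0],"turn":[0,0,0],"fingers":0.8},
    {"dp":[0,-0.0125,0],"turn":[0,0,0],"fingers":0.8},
    {"dp":[0,0,0],"turn":[0,0,0],"fingers":0.8},
  ],
)

```text
clock: 4.23
eef_pos: [613.3, -64.4, 126.1]
tcp_rot: [3.14, -0.001, -0.12]
contact_force: [-1.1, -2.3, 6.0]
opening: 0.25
grasp_force: 19.6
```

Emit:
play_rows(
  rows=[
    {"dp":[0,-0.0125,0],"turn":[0,0,0],"fingers":0.8},
    {"dp":[0,-0.0125,0],"turn":[0,0,0],"fingers":0.8},
    {"dp":[0,0,0],"turn":[0,0,0],"fingers":0.8},
  ],
)

```text
clock: 4.48
eef_pos: [613.3, -63.8, 126.1]
tcp_rot: [3.14, -0.001, -0.12]
contact_force: [-1.3, -4.6, 5.9]
opening: 0.249
grasp_force: 19.7
```

```bash
python3 -c "
from rig import r
s=r.sense();print(s['eef_pos'],s['contact_force'],s['wrist_torque'],s['tcp_rot'])"
```

```text
[613.31908824 -63.84007633 126.0532486 ] [-1.25524573 -4.57397287  5.90729152] [-1.03047794  0.24322889  0.00353561] [ 3.13979115e+00 -1.19691932e-03 -1.19972719e-01]
```

Emit:
play_rows(
  rows=[
    {"dp":[0,0.006,0],"turn":[-0.11,0,0],"fingers":0.8},
    {"dp":[0,0.006,0],"turn":[-0.11,0,0],"fingers":0.8},
    {"dp":[0,0.006,0],"turn":[-0.11,0,0],"fingers":0.8},
    {"dp":[0,0,0],"turn":[0,0,0],"fingers":0.8},
    {"dp":[0,0,0],"turn":[0,0,0],"fingers":0.8},
  ],
)

```text
clock: 4.9
eef_pos: [613.4, -63.4, 126.0]
tcp_rot: [3.107, -0.001, -0.12]
contact_force: [-0.6, 0.6, 5.3]
opening: 0.25
grasp_force: 19.7
```

```bash
python3 -c "
from rig import r
s=r.sense();print(s['eef_pos'],s['contact_force'],s['wrist_torque'],s['tcp_rot'])"
```

```text
[613.40090985 -63.37895225 126.0392396 ] [-0.55798566  0.56336109  5.2520252 ] [0.01388415 0.11634757 0.05045322] [ 3.10683506e+00 -1.22914303e-03 -1.20166041e-01]
```

Turning along with the wheel makes the force vanish, so the resistance came from the pinch and not from a stop. I'll go on in arcs about the axle.

Emit:
play_rows(
  rows=[
    {"dp":[0,-0.0085,0],"turn":[-0.08,0,0],"fingers":0.8},
    {"dp":[0,-0.0085,0],"turn":[-0.08,0,0],"fingers":0.8},
    {"dp":[0,0,0],"turn":[0,0,0],"fingers":0.8},
    {"dp":[0,0,0],"turn":[0,0,0],"fingers":0.8},
  ],
)

```text
clock: 5.23
eef_pos: [613.4, -62.8, 126.0]
tcp_rot: [3.09, -0.001, -0.12]
contact_force: [-1.0, 0.2, 5.4]
opening: 0.25
grasp_force: 19.7
```

Emit:
play_rows(
  rows=[
    {"dp":[0,-0.0085,0],"turn":[-0.08,0,0],"fingers":0.8},
    {"dp":[0,-0.0085,0],"turn":[-0.08,0,0],"fingers":0.8},
    {"dp":[0,0,0],"turn":[0,0,0],"fingers":0.8},
    {"dp":[0,0,0],"turn":[0,0,0],"fingers":0.8},
  ],
)

```text
clock: 5.57
eef_pos: [613.5, -62.3, 126.0]
tcp_rot: [3.073, -0.001, -0.12]
contact_force: [-0.7, -1.6, 4.9]
opening: 0.248
grasp_force: 19.7
```

Emit:
play_rows(
  rows=[
    {"dp":[0,-0.0085,0],"turn":[-0.08,0,0],"fingers":0.8},
    {"dp":[0,-0.0085,0],"turn":[-0.08,0,0],"fingers":0.8},
    {"dp":[0,0,0],"turn":[0,0,0],"fingers":0.8},
    {"dp":[0,0,0],"turn":[0,0,0],"fingers":0.8},
  ],
)

```text
clock: 5.9
eef_pos: [613.6, -61.8, 125.9]
tcp_rot: [3.056, -0.001, -0.12]
contact_force: [-0.2, -2.3, 6.1]
opening: 0.251
grasp_force: 19.7
```

```bash
python3 -c "
from rig import r
s=r.sense();print(s['eef_pos'],s['contact_force'],s['wrist_torque'],s['tcp_rot'])"
```

```text
[613.55758351 -61.78018594 125.92079532] [-0.21898004 -2.250365    6.1315732 ] [-0.1592403   0.07291225 -0.00387838] [ 3.05603483e+00 -1.10542503e-03 -1.20210843e-01]
```

Emit:
play_rows(
  rows=[
    {"dp":[0,-0.01,0],"turn":[-0.05,0,0],"fingers":0.8},
    {"dp":[0,-0.01,0],"turn":[-0.05,0,0],"fingers":0.8},
    {"dp":[0,0,0],"turn":[0,0,0],"fingers":0.8},
    {"dp":[0,0,0],"turn":[0,0,0],"fingers":0.8},
  ],
)

```text
clock: 6.23
eef_pos: [613.6, -61.3, 125.9]
tcp_rot: [3.045, -0.001, -0.12]
contact_force: [-0.2, -4.4, 5.8]
opening: 0.25
grasp_force: 19.8
```

```bash
cat >> h.py <<'E'
def rep(O=(612.5,-65.3)):
    s=r.sense(); F=np.array(s['contact_force']); M=np.array(s['wrist_torque']); a=-.119
    ex=np.array([np.cos(a),np.sin(a),0]); ey=np.array([-np.sin(a),np.cos(a),0])
    th=np.pi-s['tcp_rot'][0]; th=(th+np.pi)%(2*np.pi)-np.pi
    p=s['eef_pos']-np.array([*O,0]); gy=p@ey+19*th
    Fy=F@ey; Mx=M@ex; h=.225; MA=Mx-h*Fy+ h*th*F[2]
    print('t',round(s['clock'],2),'gx %.2f gy %.2f z %.1f th %.4f Fx %.2f Fy %.2f Fz %.2f Mx %.3f | M_axle %.3f, noFz %.3f grip %.1f'%(p@ex,gy,p[2],th,F@ex,Fy,F[2],Mx,MA,Mx-h*Fy,s['grasp_force']))
E
python3 -c "
from h import *
rep()"
```

```text
t 6.23 gx 0.64 gy 5.92 z 125.9 th 0.0964 Fx 0.35 Fy -4.41 Fz 5.80 Mx -0.426 | M_axle 0.693, noFz 0.567 grip 19.8
```

Emit:
play_rows(
  rows=[
    {"dp":[0,-0.004,0],"turn":[0.08,0,0],"fingers":0.8},
    {"dp":[0,-0.004,0],"turn":[0.08,0,0],"fingers":0.8},
    {"dp":[0,0,0],"turn":[0,0,0],"fingers":0.8},
    {"dp":[0,0,0],"turn":[0,0,0],"fingers":0.8},
  ],
)

```text
clock: 6.57
eef_pos: [613.6, -61.5, 125.9]
tcp_rot: [3.062, -0.001, -0.12]
contact_force: [-0.3, -5.0, 5.6]
opening: 0.249
grasp_force: 19.8
```

```bash
python3 -c "
from h import *
rep()"
```

```text
t 6.57 gx 0.62 gy 5.43 z 125.9 th 0.0801 Fx 0.31 Fy -4.96 Fz 5.58 Mx -0.845 | M_axle 0.371, noFz 0.271 grip 19.8
```

Emit:
play_rows(
  rows=[
    {"dp":[0,-0.013,0],"turn":[-0.05,0,0],"fingers":0.8},
    {"dp":[0,-0.013,0],"turn":[-0.05,0,0],"fingers":0.8},
    {"dp":[0,0,0],"turn":[0,0,0],"fingers":0.8},
    {"dp":[0,0,0],"turn":[0,0,0],"fingers":0.8},
    {"dp":[0,0,0],"turn":[0,0,0],"fingers":0.8},
  ],
)

```text
clock: 6.98
eef_pos: [613.7, -60.9, 125.9]
tcp_rot: [3.05, -0.001, -0.12]
contact_force: [-2.4, -7.9, 5.9]
opening: 0.245
grasp_force: 19.9
```

```bash
python3 -c "
from h import *
rep()"
```

```text
t 6.98 gx 0.65 gy 6.25 z 125.9 th 0.0915 Fx -1.46 Fy -8.18 Fz 5.94 Mx -1.287 | M_axle 0.675, noFz 0.552 grip 19.9
```

Emit:
play_rows(
  rows=[
    {"dp":[0,0.017,0],"turn":[0.16,0,0],"fingers":0.8},
    {"dp":[0,0.017,0],"turn":[0.16,0,0],"fingers":0.8},
    {"dp":[0,0.017,0],"turn":[0.16,0,0],"fingers":0.8},
    {"dp":[0,0.017,0],"turn":[0.16,0,0],"fingers":0.8},
    {"dp":[0,0.017,0],"turn":[0.16,0,0],"fingers":0.8},
  ],
)

```text
clock: 7.4
eef_pos: [613.4, -63.6, 126.0]
tcp_rot: [3.136, -0.001, -0.12]
contact_force: [-1.5, -3.2, 5.5]
opening: 0.25
grasp_force: 19.9
```

Emit:
play_rows(
  rows=[
    {"dp":[0,0.017,0],"turn":[0.16,0,0],"fingers":0.8},
    {"dp":[0,0,0],"turn":[0,0,0],"fingers":0.8},
    {"dp":[0,0,0],"turn":[0,0,0],"fingers":0.8},
  ],
)

```text
clock: 7.65
eef_pos: [613.3, -64.4, 126.0]
tcp_rot: [-3.131, -0.001, -0.121]
contact_force: [-1.3, -4.4, 5.5]
opening: 0.25
grasp_force: 19.9
```

```bash
python3 -c "
from h import *
rep()"
```

```text
t 7.65 gx 0.66 gy 0.81 z 126.0 th -0.0106 Fx -0.78 Fy -4.55 Fz 5.48 Mx -0.738 | M_axle 0.274, noFz 0.287 grip 19.9
```

Emit:
play_rows(
  rows=[
    {"dp":[0,0,0],"turn":[0,0,0],"fingers":0.7},
    {"dp":[0,0,0],"turn":[-0.1,0,0],"fingers":0.7},
    {"dp":[0,0,0],"turn":[0,0,0],"fingers":0.7},
  ],
)

```text
clock: 7.9
eef_pos: [612.7, -63.1, 125.0]
tcp_rot: [-3.141, 0.0, -0.121]
contact_force: [-1.3, 0.6, -0.4]
opening: 0.302
grasp_force: 0.0
```

```bash
python3 -c "
from h import *
rep()"
```

```text
t 7.9 gx -0.11 gy 2.20 z 125.0 th -0.0004 Fx -1.37 Fy 0.40 Fz -0.40 Mx -0.023 | M_axle -0.112, noFz -0.112 grip 0.0
```

Emit:
play_rows(
  rows=[
    {"dp":[0,0,0],"turn":[0,0,0],"fingers":0.8},
    {"dp":[0,0,0],"turn":[0,0,0],"fingers":0.8},
    {"dp":[0,0,0],"turn":[0,0,0],"fingers":0.8},
    {"dp":[0,0,0],"turn":[0,0,0],"fingers":0.8},
  ],
)

```text
clock: 8.23
eef_pos: [612.7, -63.2, 125.1]
tcp_rot: [-3.14, 0.0, -0.12]
contact_force: [-0.1, -0.0, 0.6]
opening: 0.25
grasp_force: 20.9
```

```bash
python3 -c "
from h import *
rep();print(r.sense()['opening'])"
```

```text
t 8.23 gx 0.00 gy 2.06 z 125.1 th -0.0011 Fx -0.05 Fy -0.03 Fz 0.58 Mx -0.092 | M_axle -0.086, noFz -0.086 grip 20.9
0.25046579924156903
```

Emit:
play_rows(
  rows=[
    {"dp":[0,0.017,0],"turn":[0.16,0,0],"fingers":0.8},
    {"dp":[0,0.017,0],"turn":[0.16,0,0],"fingers":0.8},
    {"dp":[0,0.017,0],"turn":[0.16,0,0],"fingers":0.8},
    {"dp":[0,0,0],"turn":[0,0,0],"fingers":0.8},
    {"dp":[0,0,0],"turn":[0,0,0],"fingers":0.8},
  ],
)

```text
clock: 8.65
eef_pos: [612.5, -65.6, 125.1]
tcp_rot: [-3.089, 0.0, -0.122]
contact_force: [-0.5, 0.9, 1.0]
opening: 0.249
grasp_force: 20.9
```

```bash
python3 -c "
from h import *
rep()"
```

```text
t 8.65 gx 0.04 gy -1.25 z 125.1 th -0.0521 Fx -0.60 Fy 0.86 Fz 0.97 Mx 0.201 | M_axle -0.005, noFz 0.007 grip 20.9
```

Emit:
play_rows(
  rows=[
    {"dp":[0,0.017,0],"turn":[0.16,0,0],"fingers":0.8},
    {"dp":[0,0,0],"turn":[0,0,0],"fingers":0.8},
    {"dp":[0,0,0],"turn":[0,0,0],"fingers":0.8},
  ],
)

```text
clock: 8.9
eef_pos: [612.5, -66.1, 125.1]
tcp_rot: [-3.073, 0.0, -0.121]
contact_force: [-1.3, 0.4, 1.8]
opening: 0.252
grasp_force: 20.9
```

```bash
python3 -c "
from h import *
rep()"
```

```text
t 8.9 gx 0.09 gy -2.10 z 125.1 th -0.0684 Fx -1.29 Fy 0.20 Fz 1.83 Mx 0.126 | M_axle 0.053, noFz 0.081 grip 20.9
```

Emit:
play_rows(
  rows=[
    {"dp":[0,0.013,0],"turn":[0.12,0,0],"fingers":0.8},
    {"dp":[0,0,0],"turn":[0,0,0],"fingers":0.8},
    {"dp":[0,0,0],"turn":[0,0,0],"fingers":0.8},
  ],
)

```text
clock: 9.15
eef_pos: [612.4, -66.6, 125.1]
tcp_rot: [-3.061, 0.0, -0.121]
contact_force: [-0.7, 1.1, 1.0]
opening: 0.246
grasp_force: 20.9
```

```bash
python3 -c "
from h import *
rep()"
```

```text
t 9.15 gx 0.10 gy -2.83 z 125.1 th -0.0809 Fx -0.87 Fy 1.01 Fz 0.98 Mx 0.144 | M_axle -0.101, noFz -0.084 grip 20.9
```

Emit:
play_rows(
  rows=[
    {"dp":[0,0.013,0],"turn":[0.12,0,0],"fingers":0.8},
    {"dp":[0,0,0],"turn":[0,0,0],"fingers":0.8},
    {"dp":[0,0,0],"turn":[0,0,0],"fingers":0.8},
  ],
)

```text
clock: 9.4
eef_pos: [612.4, -67.0, 125.1]
tcp_rot: [-3.048, -0.0, -0.121]
contact_force: [-1.0, 1.5, 0.8]
opening: 0.248
grasp_force: 20.9
```

```bash
python3 -c "
from h import *
rep()"
```

```text
t 9.4 gx 0.13 gy -3.51 z 125.1 th -0.0936 Fx -1.19 Fy 1.33 Fz 0.78 Mx 0.198 | M_axle -0.116, noFz -0.100 grip 20.9
```

Emit:
play_rows(
  rows=[
    {"dp":[0,0.013,0],"turn":[0.1,0,0],"fingers":0.8},
    {"dp":[0,0,0],"turn":[0,0,0],"fingers":0.8},
    {"dp":[0,0,0],"turn":[0,0,0],"fingers":0.8},
  ],
)

```text
clock: 9.65
eef_pos: [612.4, -67.4, 125.0]
tcp_rot: [-3.037, 0.0, -0.121]
contact_force: [-0.5, 2.8, 1.6]
opening: 0.252
grasp_force: 21.0
```

```bash
python3 -c "
from h import *
rep()"
```

```text
t 9.65 gx 0.11 gy -4.11 z 125.0 th -0.1042 Fx -0.82 Fy 2.73 Fz 1.60 Mx 0.429 | M_axle -0.223, noFz -0.186 grip 21.0
```

Emit:
play_rows(
  rows=[
    {"dp":[0,0.011,0],"turn":[0.05,0,0],"fingers":0.8},
    {"dp":[0,0.011,0],"turn":[0.05,0,0],"fingers":0.8},
    {"dp":[0,0,0],"turn":[0,0,0],"fingers":0.8},
    {"dp":[0,0,0],"turn":[0,0,0],"fingers":0.8},
  ],
)

```text
clock: 9.98
eef_pos: [612.3, -68.0, 125.0]
tcp_rot: [-3.026, 0.0, -0.121]
contact_force: [0.4, 6.1, 2.6]
opening: 0.251
grasp_force: 21.1
```

```bash
python3 -c "
from h import *
rep()"
```

```text
t 9.98 gx 0.09 gy -4.91 z 125.0 th -0.1152 Fx -0.38 Fy 6.14 Fz 2.58 Mx 0.880 | M_axle -0.570, noFz -0.503 grip 21.1
```

Emit:
play_rows(
  rows=[
    {"dp":[0,0.012,0],"turn":[0,0,0],"fingers":0.8},
    {"dp":[0,0,0],"turn":[0,0,0],"fingers":0.8},
    {"dp":[0,0,0],"turn":[0,0,0],"fingers":0.8},
    {"dp":[0,0,0],"turn":[0,0,0],"fingers":0.8},
  ],
)

```text
clock: 10.32
eef_pos: [612.3, -68.2, 125.0]
tcp_rot: [-3.026, 0.0, -0.121]
contact_force: [-0.5, 6.3, 2.7]
opening: 0.253
grasp_force: 21.1
```

```bash
python3 -c "
from h import *
rep()"
```

```text
t 10.32 gx 0.13 gy -5.09 z 125.0 th -0.1156 Fx -1.25 Fy 6.17 Fz 2.66 Mx 1.089 | M_axle -0.369, noFz -0.299 grip 21.1
```

Emit:
play_rows(
  rows=[
    {"dp":[0,0.016,0],"turn":[0.03,0,0],"fingers":0.8},
    {"dp":[0,0,0],"turn":[0,0,0],"fingers":0.8},
    {"dp":[0,0,0],"turn":[0,0,0],"fingers":0.8},
  ],
)

```text
clock: 10.57
eef_pos: [612.2, -68.5, 125.0]
tcp_rot: [-3.022, 0.0, -0.121]
contact_force: [-0.7, 8.8, 3.2]
opening: 0.25
grasp_force: 21.1
```

```bash
python3 -c "
from h import *
rep()"
```

```text
t 10.57 gx 0.12 gy -5.46 z 125.0 th -0.1193 Fx -1.79 Fy 8.69 Fz 3.21 Mx 1.423 | M_axle -0.619, noFz -0.533 grip 21.1
```

Emit:
play_rows(
  rows=[
    {"dp":[0,0,0],"turn":[0,0,0],"fingers":0.8},
  ],
)

```text
clock: 10.65
eef_pos: [612.3, -68.5, 125.0]
tcp_rot: [-3.022, 0.0, -0.121]
contact_force: [0.2, 7.9, 2.6]
opening: 0.25
grasp_force: 21.1
```

```bash
python3 -c "
from h import *
rep()"
```

```text
t 10.65 gx 0.13 gy -5.45 z 125.0 th -0.1193 Fx -0.69 Fy 7.86 Fz 2.56 Mx 1.363 | M_axle -0.475, noFz -0.406 grip 21.1
```

Emit:
play_rows(
  rows=[
    {"dp":[0,-0.03,0],"turn":[-0.1,0,0],"fingers":0.8},
    {"dp":[0,-0.03,0],"turn":[-0.1,0,0],"fingers":0.8},
    {"dp":[0,0,0],"turn":[0,0,0],"fingers":0.6},
    {"dp":[0,0,0],"turn":[0,0,0],"fingers":0.4},
    {"dp":[0,0,-0.3],"turn":[0,0,0],"fingers":0.4},
  ],
)

```text
clock: 11.07
eef_pos: [610.8, -68.4, 135.2]
tcp_rot: [-3.045, 0.004, -0.12]
contact_force: [-0.2, -0.2, 0.1]
opening: 0.599
grasp_force: 0.0
```

Emit:
play_rows(
  rows=[
    {"dp":[0,0,-0.7],"turn":[0,0,0],"fingers":0.4},
    {"dp":[0,0,-0.7],"turn":[-0.5,0,0],"fingers":0.6},
    {"dp":[0,0,0],"turn":[-0.44,0,0],"fingers":1},
    {"dp":[0,0,0],"turn":[0,0,0],"fingers":1},
    {"dp":[0,0,0],"turn":[0,0,0],"fingers":1},
  ],
)

```text
clock: 11.48
eef_pos: [611.5, -73.4, 193.2]
tcp_rot: [3.141, -0.0, -0.119]
contact_force: [0.2, -0.6, 0.4]
opening: 0.035
grasp_force: 0.0
```

```bash
python3 -c "
from h import *
rep();s=r.sense();print(s['eef_pos'],s['tcp_rot'],s['opening'])
g=grab('wrist','w1.png')
a=-.119;R=np.array([[np.cos(a),-np.sin(a)],[np.sin(a),np.cos(a)]])
for x in (-60,-70): print(x,[np.round(proj(g,[*(R@[x,y]+[612.5,-65.3]),131])) for y in (66,94)])
cv2.imwrite('pics/w1c.png',cv2.resize(g['pixels'][200:300,200:330,::-1],None,fx=5,fy=5,interpolation=cv2.INTER_CUBIC))
"
```

```text
t 11.48 gx 0.01 gy -8.10 z 193.2 th 0.0010 Fx 0.24 Fy -0.57 Fz 0.36 Mx 0.012 | M_axle 0.139, noFz 0.139 grip 0.0
[611.54808893 -73.35876102 193.23707566] [ 3.14056675e+00 -4.40831147e-04 -1.19487641e-01] 0.03535348195027512
-60 [array([233., 276.]), array([200., 276.])]
-70 [array([234., 286.]), array([201., 286.])]
```

View pics/w1.png

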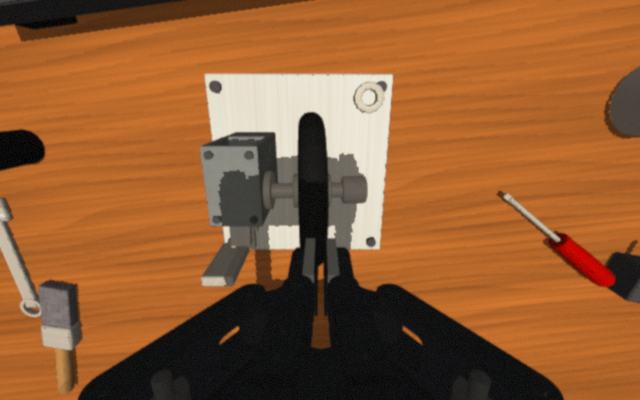

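The tab's top face spans (202–232, 277–286). That puts its -x face near x = -70 and its y centre near 80, as expected. I'll move behind it with shut fingers.

Emit:
play_rows(
  rows=[
    {"dp":[-0.62,-0.55,0],"turn":[0,0,0],"fingers":1},
    {"dp":[-0.62,-0.55,0],"turn":[0,0,0],"fingers":1},
    {"dp":[-0.63,-0.55,0],"turn":[0,0,0],"fingers":1},
    {"dp":[-0.63,-0.55,0],"turn":[0,0,0],"fingers":1},
    {"dp":[0,0,0.4],"turn":[0,0,0],"fingers":1},
  ],
)

```text
clock: 11.95
eef_pos: [519.7, 28.3, 177.3]
tcp_rot: [-3.141, 0.002, -0.12]
contact_force: [2.0, -0.7, 0.1]
opening: -0.001
grasp_force: 0.0
```

Emit:
play_rows(
  rows=[
    {"dp":[0,0,0.7],"turn":[0,0,0],"fingers":1},
    {"dp":[0,0,0.7],"turn":[0,0,0],"fingers":1},
    {"dp":[0,0,0.6],"turn":[0,0,0],"fingers":1},
    {"dp":[0,0,0],"turn":[0,0,0],"fingers":1},
    {"dp":[0,0,0],"turn":[0,0,0],"fingers":1},
  ],
)

```text
clock: 12.37
eef_pos: [521.3, 25.1, 95.2]
tcp_rot: [3.139, 0.004, -0.121]
contact_force: [-0.0, -0.8, 0.5]
opening: 0.003
grasp_force: 0.0
```

```bash
python3 -c "
from h import *
rep()"
```

```text
t 12.37 gx -101.24 gy 78.98 z 95.2 th 0.0022 Fx 0.08 Fy -0.80 Fz 0.46 Mx 0.031 | M_axle 0.211, noFz 0.210 grip 0.0
```

Emit:
play_rows(
  rows=[
    {"dp":[0.13,0,0],"turn":[0,0,0],"fingers":1},
    {"dp":[0.13,0,0],"turn":[0,0,0],"fingers":1},
    {"dp":[0.13,0,0],"turn":[0,0,0],"fingers":1},
    {"dp":[0.05,0,0],"turn":[0,0,0],"fingers":1},
    {"dp":[0.05,0,0],"turn":[0,0,0],"fingers":1},
  ],
)

```text
clock: 12.78
eef_pos: [542.7, 23.1, 97.2]
tcp_rot: [3.14, -0.0, -0.121]
contact_force: [-4.0, 0.3, 2.4]
opening: -0.003
grasp_force: 1.8
```

```bash
python3 -c "
from h import *
rep()"
```

```text
t 12.78 gx -79.79 gy 79.56 z 97.2 th 0.0019 Fx -4.05 Fy -0.18 Fz 2.36 Mx 0.023 | M_axle 0.066, noFz 0.065 grip 1.8
```

Emit:
play_rows(
  rows=[
    {"dp":[0.04,0,0],"turn":[0,0,0],"fingers":1},
    {"dp":[0.04,0,0],"turn":[0,0,0],"fingers":1},
    {"dp":[0.04,0,0],"turn":[0,0,0],"fingers":1},
    {"dp":[0,0,0],"turn":[0,0,0],"fingers":1},
  ],
)

```text
clock: 13.12
eef_pos: [546.2, 22.6, 96.5]
tcp_rot: [3.139, 0.002, -0.121]
contact_force: [-4.0, 0.1, 4.0]
opening: 0.002
grasp_force: 2.6
```

```bash
python3 -c "
from h import *
rep()"
```

```text
t 13.12 gx -76.31 gy 79.47 z 96.5 th 0.0023 Fx -4.03 Fy -0.38 Fz 3.99 Mx -0.032 | M_axle 0.056, noFz 0.054 grip 2.6
```

Emit:
play_rows(
  rows=[
    {"dp":[0.03,0,0],"turn":[0,0,0],"fingers":1},
    {"dp":[0.03,0,0],"turn":[0,0,0],"fingers":1},
    {"dp":[0.03,0,0],"turn":[0,0,0],"fingers":1},
    {"dp":[0,0,0],"turn":[0,0,0],"fingers":1},
  ],
)

```text
clock: 13.45
eef_pos: [549.6, 22.2, 96.5]
tcp_rot: [3.139, 0.002, -0.121]
contact_force: [-5.1, 0.4, 3.6]
opening: -0.003
grasp_force: 2.6
```

Emit:
play_rows(
  rows=[
    {"dp":[0.03,0,0],"turn":[0,0,0],"fingers":1},
    {"dp":[0.03,0,0],"turn":[0,0,0],"fingers":1},
    {"dp":[0,0,0],"turn":[0,0,0],"fingers":1},
  ],
)

```text
clock: 13.7
eef_pos: [551.9, 21.9, 96.4]
tcp_rot: [3.139, 0.002, -0.12]
contact_force: [-5.5, 0.4, 3.3]
opening: -0.001
grasp_force: 2.6
```

```bash
python3 -c "
from h import *
rep()"
```

```text
t 13.7 gx -70.48 gy 79.47 z 96.4 th 0.0023 Fx -5.49 Fy -0.30 Fz 3.30 Mx 0.031 | M_axle 0.100, noFz 0.098 grip 2.6
```

Emit:
play_rows(
  rows=[
    {"dp":[0.03,0,0],"turn":[0,0,0],"fingers":1},
    {"dp":[0.03,0,0],"turn":[0,0,0],"fingers":1},
    {"dp":[0.03,0,0],"turn":[0,0,0],"fingers":1},
    {"dp":[0,0,0],"turn":[0,0,0],"fingers":1},
  ],
)

```text
clock: 14.03
eef_pos: [555.5, 21.5, 96.4]
tcp_rot: [3.139, 0.002, -0.12]
contact_force: [-6.1, 0.3, 2.7]
opening: 0.0
grasp_force: 2.6
```

Emit:
play_rows(
  rows=[
    {"dp":[0.03,0,0],"turn":[0,0,0],"fingers":1},
    {"dp":[0.03,0,0],"turn":[0,0,0],"fingers":1},
    {"dp":[0.03,0,0],"turn":[0,0,0],"fingers":1},
    {"dp":[0,0,0],"turn":[0,0,0],"fingers":1},
  ],
)

```text
clock: 14.37
eef_pos: [559.1, 21.1, 96.4]
tcp_rot: [3.139, 0.002, -0.121]
contact_force: [-5.2, 1.0, 3.3]
opening: 0.007
grasp_force: 2.6
```

Emit:
play_rows(
  rows=[
    {"dp":[0.03,0,0],"turn":[0,0,0],"fingers":1},
    {"dp":[0.03,0,0],"turn":[0,0,0],"fingers":1},
    {"dp":[0.03,0,0],"turn":[0,0,0],"fingers":1},
    {"dp":[0,0,0],"turn":[0,0,0],"fingers":1},
  ],
)

```text
clock: 14.7
eef_pos: [562.0, 20.7, 96.3]
tcp_rot: [3.139, 0.004, -0.12]
contact_force: [-7.7, 0.5, 7.1]
opening: -0.0
grasp_force: 4.1
```

Emit:
play_rows(
  rows=[
    {"dp":[0.02,0,0],"turn":[0,0,0],"fingers":1},
    {"dp":[0.02,0,0],"turn":[0,0,0],"fingers":1},
    {"dp":[0,0,0],"turn":[0,0,0],"fingers":1},
    {"dp":[0,0,0],"turn":[0,0,0],"fingers":1},
  ],
)

```text
clock: 15.03
eef_pos: [563.1, 20.6, 96.3]
tcp_rot: [3.139, 0.005, -0.121]
contact_force: [-9.2, 1.5, 7.2]
opening: 0.001
grasp_force: 4.9
```

```bash
python3 -c "
from h import *
rep()"
```

```text
t 15.03 gx -59.29 gy 79.46 z 96.3 th 0.0024 Fx -9.29 Fy 0.44 Fz 7.21 Mx 0.094 | M_axle -0.000, noFz -0.004 grip 4.9
```

Emit:
play_rows(
  rows=[
    {"dp":[0.02,0,0],"turn":[0,0,0],"fingers":1},
    {"dp":[0.02,0,0],"turn":[0,0,0],"fingers":1},
    {"dp":[0,0,0],"turn":[0,0,0],"fingers":1},
    {"dp":[0,0,0],"turn":[0,0,0],"fingers":1},
  ],
)

```text
clock: 15.37
eef_pos: [564.2, 20.5, 96.3]
tcp_rot: [3.139, 0.005, -0.121]
contact_force: [-11.0, 1.5, 8.3]
opening: -0.003
grasp_force: 5.7
```

```bash
python3 -c "
from h import *
rep()"
```

```text
t 15.37 gx -58.12 gy 79.50 z 96.3 th 0.0024 Fx -11.12 Fy 0.17 Fz 8.33 Mx 0.108 | M_axle 0.074, noFz 0.069 grip 5.7
```

Emit:
play_rows(
  rows=[
    {"dp":[0.015,0,0],"turn":[0,0,0],"fingers":1},
    {"dp":[0.015,0,0],"turn":[0,0,0],"fingers":1},
    {"dp":[0,0,0],"turn":[0,0,0],"fingers":1},
    {"dp":[0,0,0],"turn":[0,0,0],"fingers":1},
  ],
)

```text
clock: 15.7
eef_pos: [565.0, 20.4, 96.3]
tcp_rot: [3.139, 0.006, -0.121]
contact_force: [-12.5, 2.2, 10.1]
opening: -0.001
grasp_force: 6.5
```

```bash
python3 -c "
from h import *
rep()"
```

```text
t 15.7 gx -57.35 gy 79.49 z 96.3 th 0.0025 Fx -12.65 Fy 0.67 Fz 10.07 Mx 0.110 | M_axle -0.035, noFz -0.040 grip 6.5
```

It came up firm at 12.6 N. I'll back off and return to the wheel.

Emit:
play_rows(
  rows=[
    {"dp":[-0.1,0,0],"turn":[0,0,0],"fingers":1},
    {"dp":[-0.25,0,0],"turn":[0,0,0],"fingers":1},
    {"dp":[-0.3,0,0],"turn":[0,0,0],"fingers":1},
    {"dp":[0,0,-0.5],"turn":[0,0,0],"fingers":1},
    {"dp":[0,0,-0.7],"turn":[0,0,0],"fingers":1},
  ],
)

```text
clock: 16.12
eef_pos: [539.9, 23.3, 143.0]
tcp_rot: [3.139, 0.004, -0.12]
contact_force: [0.1, -0.6, -0.1]
opening: 0.0
grasp_force: 0.0
```

Emit:
play_rows(
  rows=[
    {"dp":[0,0,-0.8],"turn":[0,0,0],"fingers":0.5},
    {"dp":[0,0,-0.4],"turn":[0,0,0],"fingers":0.3},
    {"dp":[0.66,0.66,0],"turn":[0,0,0],"fingers":0.3},
    {"dp":[0.66,0.66,0],"turn":[0,0,0],"fingers":0.3},
    {"dp":[0.66,0.66,0],"turn":[0,0,0],"fingers":0.3},
  ],
)

```text
clock: 16.53
eef_pos: [612.7, -65.5, 193.8]
tcp_rot: [3.139, -0.003, -0.119]
contact_force: [0.7, 0.7, -0.6]
opening: 0.693
grasp_force: 0.0
```

Emit:
play_rows(
  rows=[
    {"dp":[0,0,0],"turn":[0,0,0],"fingers":0.3},
    {"dp":[0,0,0],"turn":[0,0,0],"fingers":0.3},
    {"dp":[0,0,0],"turn":[0,0,0],"fingers":0.3},
  ],
)

```text
clock: 16.78
eef_pos: [611.0, -64.8, 192.4]
tcp_rot: [3.14, 0.0, -0.121]
contact_force: [-0.1, 0.2, -0.4]
opening: 0.701
grasp_force: 0.0
```

```bash
python3 -c "
from h import *
rep()
g=grab('wrist','w2.png')"
```

```text
t 16.78 gx -1.56 gy 0.39 z 192.4 th 0.0019 Fx -0.14 Fy 0.14 Fz -0.36 Mx -0.003 | M_axle -0.033, noFz -0.033 grip 0.0
```

View pics/w2.png

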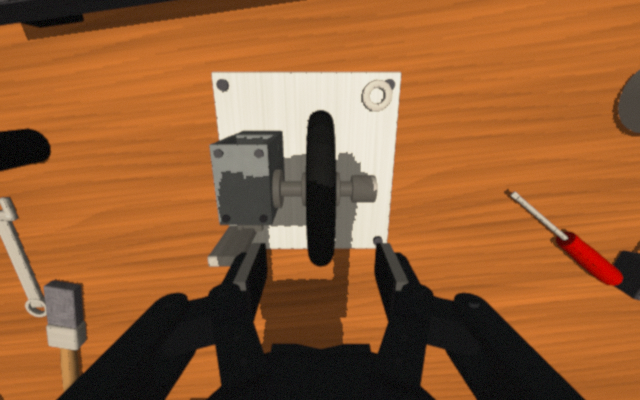

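The tab now stands about 20 px further in (lower edge at row 265), nothing else has moved, and the tyre is centred at column 320. Now I'll pinch again.

Emit:
play_rows(
  rows=[
    {"dp":[0.04,0,0.56],"turn":[0,0,0],"fingers":0.3},
    {"dp":[0,0,0.56],"turn":[0,0,0],"fingers":0.3},
    {"dp":[0,0,0.56],"turn":[0,0,0],"fingers":0.5},
    {"dp":[0,0,0],"turn":[0,0,0],"fingers":0.65},
    {"dp":[0,0,0],"turn":[0,0,0],"fingers":0.7},
  ],
)

```text
clock: 17.25
eef_pos: [611.8, -64.2, 124.9]
tcp_rot: [3.14, 0.003, -0.12]
contact_force: [0.3, 0.0, 0.3]
opening: 0.308
grasp_force: 0.0
```

Emit:
play_rows(
  rows=[
    {"dp":[0,0,0],"turn":[0,0,0],"fingers":0.7},
    {"dp":[0,0,0],"turn":[0,0,0],"fingers":0.76},
    {"dp":[0,0,0],"turn":[0,0,0],"fingers":0.8},
    {"dp":[0,0,0],"turn":[0,0,0],"fingers":0.8},
    {"dp":[0,0,0],"turn":[0,0,0],"fingers":0.8},
  ],
)

```text
clock: 17.67
eef_pos: [613.9, -65.1, 127.0]
tcp_rot: [3.14, -0.002, -0.121]
contact_force: [-0.8, 0.0, 7.2]
opening: 0.254
grasp_force: 20.5
```

```bash
python3 -c "
from h import *
rep()"
```

```text
t 17.67 gx 1.41 gy 0.42 z 127.0 th 0.0018 Fx -0.84 Fy -0.10 Fz 7.22 Mx 0.157 | M_axle 0.182, noFz 0.179 grip 20.5
```

Emit:
play_rows(
  rows=[
    {"dp":[0,-0.013,0],"turn":[-0.05,0,0],"fingers":0.8},
    {"dp":[0,-0.013,0],"turn":[-0.05,0,0],"fingers":0.8},
    {"dp":[0,-0.013,0],"turn":[-0.05,0,0],"fingers":0.8},
    {"dp":[0,0,0],"turn":[0,0,0],"fingers":0.8},
    {"dp":[0,0,0],"turn":[0,0,0],"fingers":0.8},
  ],
)

```text
clock: 18.08
eef_pos: [614.1, -64.2, 127.0]
tcp_rot: [3.123, -0.002, -0.12]
contact_force: [-1.7, -2.9, 7.5]
opening: 0.249
grasp_force: 20.5
```

```bash
python3 -c "
from h import *
rep()"
```

```text
t 18.08 gx 1.45 gy 1.62 z 127.0 th 0.0187 Fx -1.31 Fy -3.08 Fz 7.45 Mx -0.474 | M_axle 0.251, noFz 0.219 grip 20.5
```

Emit:
play_rows(
  rows=[
    {"dp":[0,-0.015,0],"turn":[-0.05,0,0],"fingers":0.8},
    {"dp":[0,-0.015,0],"turn":[-0.05,0,0],"fingers":0.8},
    {"dp":[0,0,0],"turn":[0,0,0],"fingers":0.8},
    {"dp":[0,0,0],"turn":[0,0,0],"fingers":0.8},
  ],
)

```text
clock: 18.42
eef_pos: [614.1, -63.6, 127.0]
tcp_rot: [3.112, -0.002, -0.12]
contact_force: [-2.0, -7.5, 6.2]
opening: 0.252
grasp_force: 20.5
```

```bash
python3 -c "
from h import *
rep()"
```

```text
t 18.42 gx 1.43 gy 2.41 z 127.0 th 0.0301 Fx -1.07 Fy -7.65 Fz 6.24 Mx -0.980 | M_axle 0.783, noFz 0.741 grip 20.5
```

Emit:
play_rows(
  rows=[
    {"dp":[0,0,0],"turn":[0,0,0],"fingers":0.8},
  ],
)

```text
clock: 18.5
eef_pos: [614.2, -63.7, 127.0]
tcp_rot: [3.112, -0.002, -0.12]
contact_force: [-1.4, -6.5, 7.5]
opening: 0.248
grasp_force: 20.5
```

```bash
python3 -c "
from h import *
rep()"
```

```text
t 18.5 gx 1.47 gy 2.37 z 127.0 th 0.0300 Fx -0.65 Fy -6.63 Fz 7.48 Mx -0.980 | M_axle 0.561, noFz 0.511 grip 20.5
```

Emit:
play_rows(
  rows=[
    {"dp":[0,0,0],"turn":[0,0,0],"fingers":0.8},
  ],
)

```text
clock: 18.58
eef_pos: [614.1, -63.7, 127.0]
tcp_rot: [3.112, -0.002, -0.12]
contact_force: [-1.4, -5.6, 6.9]
opening: 0.253
grasp_force: 20.5
```

```bash
python3 -c "
from h import *
rep()"
```

```text
t 18.58 gx 1.43 gy 2.37 z 127.0 th 0.0299 Fx -0.75 Fy -5.72 Fz 6.92 Mx -0.930 | M_axle 0.403, noFz 0.357 grip 20.5
```

Emit:
play_rows(
  rows=[
    {"dp":[0,-0.012,0],"turn":[0,0,0],"fingers":0.8},
    {"dp":[0,0,0],"turn":[0,0,0],"fingers":0.8},
    {"dp":[0,0,0],"turn":[0,0,0],"fingers":0.8},
    {"dp":[0,0,0],"turn":[0,0,0],"fingers":0.8},
  ],
)

```text
clock: 18.92
eef_pos: [614.1, -63.5, 127.0]
tcp_rot: [3.111, -0.002, -0.12]
contact_force: [-2.6, -6.7, 6.6]
opening: 0.245
grasp_force: 20.6
```

```bash
python3 -c "
from h import *
rep()"
```

```text
t 18.92 gx 1.41 gy 2.59 z 127.0 th 0.0304 Fx -1.75 Fy -6.93 Fz 6.55 Mx -1.217 | M_axle 0.386, noFz 0.341 grip 20.6
```

Emit:
play_rows(
  rows=[
    {"dp":[0,0.027,0],"turn":[0.08,0,0],"fingers":0.8},
    {"dp":[0,0.027,0],"turn":[0.08,0,0],"fingers":0.8},
    {"dp":[0,0.027,0],"turn":[0.09,0,0],"fingers":0.8},
    {"dp":[0,0,0],"turn":[0,0,0],"fingers":0.8},
    {"dp":[0,0,0],"turn":[0,0,0],"fingers":0.8},
  ],
)

```text
clock: 19.33
eef_pos: [613.9, -65.2, 127.0]
tcp_rot: [3.14, -0.002, -0.121]
contact_force: [-1.5, 1.3, 7.0]
opening: 0.248
grasp_force: 20.5
```

```bash
python3 -c "
from h import *
rep()"
```

```text
t 19.33 gx 1.43 gy 0.31 z 127.0 th 0.0015 Fx -1.60 Fy 1.14 Fz 6.98 Mx 0.215 | M_axle -0.040, noFz -0.042 grip 20.5
```

Emit:
play_rows(
  rows=[
    {"dp":[0,0.015,0],"turn":[0.06,0,0],"fingers":0.8},
    {"dp":[0,0.015,0],"turn":[0.06,0,0],"fingers":0.8},
    {"dp":[0,0.015,0],"turn":[0.06,0,0],"fingers":0.8},
    {"dp":[0,0.015,0],"turn":[0.04,0,0],"fingers":0.8},
    {"dp":[0,0,0],"turn":[0,0,0],"fingers":0.8},
  ],
)

```text
clock: 19.75
eef_pos: [613.8, -66.5, 127.0]
tcp_rot: [-3.118, -0.002, -0.121]
contact_force: [-0.3, 7.5, 6.8]
opening: 0.249
grasp_force: 20.6
```

```bash
python3 -c "
from h import *
rep()"
```

```text
t 19.75 gx 1.42 gy -1.49 z 127.0 th -0.0234 Fx -1.22 Fy 7.41 Fz 6.81 Mx 1.227 | M_axle -0.475, noFz -0.439 grip 20.6
```

Emit:
play_rows(
  rows=[
    {"dp":[0,0,0],"turn":[0,0,0],"fingers":0.8},
  ],
)

```text
clock: 19.83
eef_pos: [613.8, -66.4, 127.0]
tcp_rot: [-3.119, -0.002, -0.121]
contact_force: [-0.4, 6.5, 7.1]
opening: 0.25
grasp_force: 20.6
```

```bash
python3 -c "
from h import *
rep()"
```

```text
t 19.83 gx 1.43 gy -1.41 z 127.0 th -0.0230 Fx -1.19 Fy 6.42 Fz 7.12 Mx 1.113 | M_axle -0.370, noFz -0.333 grip 20.6
```

Emit:
play_rows(
  rows=[
    {"dp":[0,0.014,0],"turn":[0.03,0,0],"fingers":0.8},
    {"dp":[0,0,0],"turn":[0,0,0],"fingers":0.8},
    {"dp":[0,0,0],"turn":[0,0,0],"fingers":0.8},
  ],
)

```text
clock: 20.08
eef_pos: [613.7, -66.7, 127.0]
tcp_rot: [-3.115, -0.002, -0.121]
contact_force: [0.5, 8.0, 7.4]
opening: 0.251
grasp_force: 20.6
```

```bash
python3 -c "
from h import *
rep()"
```

```text
t 20.08 gx 1.40 gy -1.73 z 127.0 th -0.0265 Fx -0.45 Fy 7.97 Fz 7.37 Mx 1.385 | M_axle -0.452, noFz -0.408 grip 20.6
```

Emit:
play_rows(
  rows=[
    {"dp":[0,0,0],"turn":[0,0,0],"fingers":0.8},
  ],
)

```text
clock: 20.17
eef_pos: [613.7, -66.7, 127.0]
tcp_rot: [-3.115, -0.002, -0.121]
contact_force: [0.8, 7.2, 6.1]
opening: 0.246
grasp_force: 20.6
```

```bash
python3 -c "
from h import *
rep()"
```

```text
t 20.17 gx 1.40 gy -1.70 z 127.0 th -0.0264 Fx -0.06 Fy 7.26 Fz 6.07 Mx 1.376 | M_axle -0.294, noFz -0.257 grip 20.6
```

Emit:
play_rows(
  rows=[
    {"dp":[0,-0.037,0],"turn":[-0.12,0,0],"fingers":0.8},
    {"dp":[0,-0.037,0],"turn":[-0.13,0,0],"fingers":0.8},
    {"dp":[0,0,0],"turn":[0,0,0],"fingers":0.8},
    {"dp":[0,0,0],"turn":[0,0,0],"fingers":0.6},
    {"dp":[0,0,0],"turn":[0,0,0],"fingers":0.4},
  ],
)

```text
clock: 20.58
eef_pos: [613.2, -65.1, 126.0]
tcp_rot: [3.14, -0.001, -0.121]
contact_force: [-0.5, -0.4, 0.4]
opening: 0.519
grasp_force: 0.0
```

Emit:
play_rows(
  rows=[
    {"dp":[0,0,0],"turn":[0,0,0],"fingers":0.3},
    {"dp":[0,0,-0.5],"turn":[0,0,0],"fingers":0.3},
    {"dp":[0,0,-0.8],"turn":[0,0,0],"fingers":0.3},
    {"dp":[0,0,-0.9],"turn":[0,0,0],"fingers":0.3},
    {"dp":[0,0,-0.8],"turn":[0,0,0],"fingers":0.3},
  ],
)

```text
clock: 21.0
eef_pos: [612.8, -65.0, 247.0]
tcp_rot: [3.14, 0.0, -0.121]
contact_force: [1.2, -0.6, 0.4]
opening: 0.7
grasp_force: 0.0
```

Emit:
play_rows(
  rows=[
    {"dp":[0,0,0],"turn":[0,0,0],"fingers":0.3},
    {"dp":[0,0,0],"turn":[0,0,0],"fingers":0.3},
    {"dp":[0,0,0],"turn":[0,0,0],"fingers":0.3},
    {"dp":[0,0,0],"turn":[0,0,0],"fingers":0.3},
  ],
)

```text
clock: 21.33
eef_pos: [612.1, -64.9, 244.0]
tcp_rot: [3.139, 0.003, -0.121]
contact_force: [0.1, 0.0, 1.1]
opening: 0.701
grasp_force: 0.0
```

```bash
python3 -c "
from h import *
rep()
g=grab('wrist','w3.png')"
```

```text
t 21.33 gx -0.44 gy 0.42 z 244.0 th 0.0021 Fx 0.07 Fy 0.05 Fz 1.08 Mx 0.007 | M_axle -0.004, noFz -0.005 grip 0.0
```

View pics/w3.png

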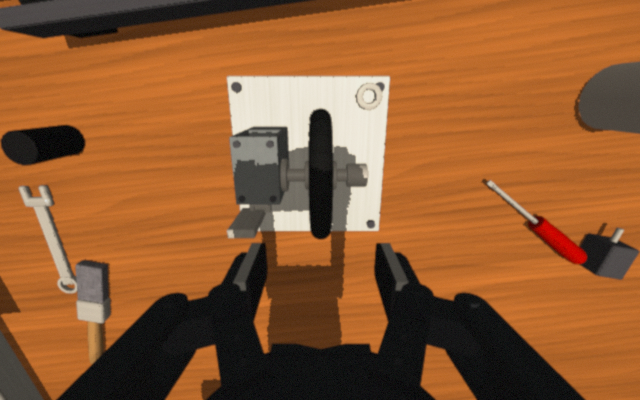

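The gripper is open and clear. The wheel stands upright at column 320, the tab is still pushed in at about (247,222), and the loose things look undisturbed.

```bash
python3 -c "
from rig import r
print(r.sign_off())"
```

```text
the job is handed in; nothing more can be done
None
```

The job is done and handed in at about 21 s: I rocked the wheel both ways against its stops (6–9 N), pushed the tab in until firm at 12.6 N, then rocked it again with a similar lean (6–8 N) and it only flexed about 2 mm each way, so I read the play as gone; everything is released, the tab is still in, and the things lying about look undisturbed.

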